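# Free a locked micro-centrifuge lid with the release pin and hold it open

## Robot

A 6-joint arm with a two-finger parallel gripper is mounted at the origin on the work surface. World frame = base frame: x ahead of the robot, y to its left, z up, the work surface at z = 0. Lengths are in mm, angles in rad, forces in N, time in s.
With the tool pointing down it reaches from about 275 to 725 mm from the base axis. Payload 15.9 kg.
Tool frame: the origin (TCP) lies at the very end of the fingers, on their centre line; the grasp point (between the pads) lies 19 mm behind it; z points along the fingers, y is the line along which they close (so a half turn about z gives the same grasp; the last joint's range is limited). The gripper opens to 85 mm and grips with 20 to 120 N. Pads are 22 mm wide; open, the fingers measure 114 mm over their backs; the gripper's body (76 mm by 85 mm) begins 54 mm behind the grasp point. The pads swing forward as they close: fully open they stand 13 mm farther back than shut.
Start: joints at [1.281, 0.213, -0.034, 1.323, 0, 1.571], TCP at [142.874, 479.137, 231.306] pointing down, gripper open.
Joint ranges: [-2.98, 2.98], [-0.74, 1.72], [-1.14, 1.35], [-2.1, 2.04], [-1.57, 1.44], [-3.14, 3.14]. Speed limits (rad/s): [1.89, 1.89, 2.39, 2.57, 3.14, 3.14].

## Interface

Orientations are given as a unit quaternion [x, y, z, w].
In Python, from plant import robot, capture, order gives the robot as it stands.
- The arm moves only by the shell command python3 -m pendant 'ROWS' [FORCE]. ROWS is JSON, a list of rows, each a list of 3 entries, a list of its own where there are three numbers: the shift along the tool's x, y, z in m, then the turn, a rotation vector about the tool's x, y, z in rad, then the closure, from -1 (fully open) to 1 (shut). A call has 1 to 8 rows; each row shifts and turns the commanded pose from where the row before left it, along the tool's axes as they then stand; what a row does not reach is not made up. A row lasts 1/12 s, in which the tool goes at most 41.7 mm and 7.16 degrees, less where a joint would pass 70% of its speed; a pose out of reach is approached as far as the arm can. A call is refused whole if a number of a shift passes 0.0417 or a number of a turn 0.125, either way. A call with a gripper value outside its range is refused whole. The fingers move at their own pace and stop on an object; FORCE is the grip in N (left out, the last holds). Time passes only in rows, so rows that do not move let the fingers close. It gives the time, the measured TCP pose, the force, the opening and the grip force at its end, in the units of the state.
- robot.sense(): the state, without advancing time (a new reading comes with each control period).
- capture(name): name is "scene" or "side" or "wrist"; returns a dict with "img" (384x512x3 uint8, red, green, blue), "mtx" (3x3 intrinsics, pixels), "R" (3x3) and "t" (3): a world point X has camera coordinates R X + t. Camera axes: x right, y down, z forward; pixel columns grow to the right and rows downward; lengths in mm; the calibration is good to about 2 mm. A picture is of the moment at which its call begins. There is no depth.
- order.job_done(): hands the job in; it is judged then, once.
The state is a dict: "time_s": time; "q": joint angles; "qvel": joint speeds; "joint_efforts": joint torques, N m; "ee_pos": TCP position; "ee_rot": TCP orientation; "wrist_force": force on the tool from outside, world axes, zero at the start; "ft_torque": the same for the moment, N m; "grip_width": finger opening in mm; "gripper_force": force on a finger pad.
Only numpy, scipy, OpenCV 4.12 (cv2) and the standard library are available. Lean on these libraries where they do the work, as an engineer would, in place of code of your own. Each camera call takes 0.05 s, during which the arm holds its last target. There are 200 camera calls.

## Task

The micro-centrifuge has lost power with its lid locked, and the lid no longer stays up on its own. Take the release pin out of the tool block, push it down through the small round hole in the centrifuge's front deck until the lid pops up, and stand the pin back in its hole in the block. Then raise the lid by its bow handle and finish holding it about 50 degrees open, still gripping it and keeping it still, so that a colleague can take the tubes out; leave everything else on the bench where it is.

Things in the scene. Friction and masses are not known exactly. Their poses are not given: they have to be found in the camera images.
- centrifuge: Personal micro-centrifuge, ivory plastic housing 300 deep (x) x 240 wide (y) x 130 mm high, fixed to the bench. Origin: centre of its underside. Its own +x points from its front (control deck, towards the robot) to its back (hinge), +y to its left as the robot sees it, +z up. The lid covers the rear part of the top; the flat front deck (top at 130 mm) carries the dark display and the release hole.
- release_hole (a point): Centre of the mouth of the emergency release hole: a vertical round hole 11 mm across, countersunk to 17 mm, in a small square steel plate on the front deck, 131.5 mm above the bench; in the centrifuge's frame at x -105, y +70 mm. 28 mm below the mouth a rod meets the sprung latch arm; pushing that down 6 to 10 mm further (4 to 10 N; hard stop at about 42 mm below the mouth) frees the lid, which then pops up by itself and stays popped up when the rod is pulled out.
- lid (a joint): Opening angle of the lid about its rear hinge, rad: 0 to 0.01 shut and locked, about 0.09 (5 degrees) once it has popped up, 0.873 at 50 degrees, end stop 1.35. The lid weighs 0.3 to 0.65 kg and falls back to about 0.09 from any angle when let go.
- lid_hinge (a point): Middle of the lid's hinge axis, at the back of the centrifuge, 134 mm above the bench; the axis runs along the centrifuge's y.
- lid_handle (a point): Middle of the lid's bow handle: a straight round black bar 14 mm thick, 104 mm long along the centrifuge's y, on a post at each end, near the lid's front edge; its axis is 34 mm above the lid's top face. With the lid shut it lies 155 mm ahead (towards the front) of the hinge and 52 mm above it; moves with the lid.
- tool_block: White plastic block 200 (x) x 55 (y) x 70 mm high, fixed to the bench, on the left or the right of the centrifuge. Origin: centre of its underside. Three holes 10 mm across and 64 mm deep in its top, on its centre line at x -65, 0 and +65 mm; each holds one upright tool (release pin, rotor key, screwdriver, in any order).
- pin_center (a point): Release pin: centre of its handle, a plain black cylinder 16 mm in diameter and 58 mm long. Below it runs a straight steel rod 6 mm thick and 60 mm long with a tapered tip. It stands upright in one hole of the block, the handle's lower face resting on the block's top, so this point is at first 99 mm above the bench. Pin mass about 60 g. Its own z axis points up along the pin.
- pin_tip (a point): Tip of the release pin's rod, 89 mm below pin_center along the pin.
- rotor_key: Rotor key standing in the block: steel, with a T bar 74 mm long across the block at 114 mm above the bench. Bystander. Origin: lower tip of its shank.
- screwdriver: Screwdriver standing in the block, fat grey handle 28 mm in diameter, top 130 mm above the bench. Bystander. Origin: tip of its shank.
- tube_rack: White rack of capped tubes, 180 x 80 x 120 mm high, on the other side of the centrifuge from the block. Bystander. Origin: centre of its underside.
- flask: Clear flat culture flask with a blue cap, 150 x 84 x 36 mm high. Bystander. Origin: under its middle.
- dishes: Stack of three clear dishes, 92 mm in diameter, 45 mm high. Bystander. Origin: centre of its underside.
- spray_bottle: White spray bottle, 72 mm in diameter, 225 mm high. Bystander. Origin: centre of its underside.
- timer: Small white bench timer, 65 x 75 x 18 mm. Bystander. Origin: centre of its underside.

How it is judged (in metres and radians):
On the way, in this order (a step that is already met when the one before it is completed fails the run):
1. the release pin's rod is pushed down through the release hole and the lid has popped up (horizontal distance between pin_tip and release_hole below 0.008 m and z of pin_tip in the frame of release_hole below -0.02 m and value of joint lid above 0.05 rad), for 0.1 s.
2. the pin stands in its hole in the block again, let go, with the lid still down in its popped-up position (distance of pin_center from where it was at the start of the episode below 0.01 m and angle between pin_center's own z axis and vertical below 0.15 rad and contact force between the fingers and pin below 0.05 N and value of joint lid below 0.4 rad), for 0.2 s.
At the end, for the whole second after the job is handed in: Through the last second the lid is between 43 and 57 degrees open (0.75 to 1.0 rad) and still (under 0.1 rad/s), the gripper's fingers carry it (over 0.5 N), and the release pin stands upright in its hole in the block (within 10 mm of where it started) (value of joint lid between 0.75 and 1 rad and velocity of joint lid between -0.1 and 0.1 rad/s and contact force between the fingers and lid above 0.5 N and distance of pin_center from where it was at the start of the episode below 0.01 m and angle between pin_center's own z axis and vertical below 0.15 rad); the arm keeps its last pose, push and grip.
It fails at once if another thing on the bench is moved by more than 30 mm (distance of any of rotor_key, screwdriver, tube_rack, flask, dishes, spray_bottle, timer from where it was at the start of the episode above 0.03 m).
It also fails if it takes over 66 s, if anything falls off the work surface, if the arm or the gripper's body presses on something with over 40 N, if the wrist force passes 120 N, or if a joint passes its speed limit or range.

## Working session

There is one attempt and no reset: what is moved stays moved. The work goes in short steps, Python scripts to look and compute and a shell command to move; the robot and the scene stay as the last step left them, time stands still between calls to the robot, and variables do not carry over. Pictures are saved under pics/ and viewed, at most 11 in all, crops included, and the job is handed in when it is done.

```bash
ls; mkdir -p pics; python3 - <<'E'
from plant import robot, capture
import cv2,numpy as np,pickle
s=robot.sense();print({k:np.round(v,3) for k,v in s.items()})
d={}
for n in("scene","side","wrist"):
    c=capture(n);d[n]=c
    print(n,c["mtx"].round(1).tolist(),c["R"].round(3).tolist(),c["t"].round(1).tolist())
pickle.dump(d,open("c0.pkl","wb"))
for n in("scene","side"): cv2.imwrite(f"pics/{n}0.png",cv2.resize(d[n]["img"][:,:,::-1],(800,600),interpolation=cv2.INTER_CUBIC))
E
```

```text
pics
{'time_s': np.float64(0.0), 'q': array([ 1.281,  0.213, -0.035,  1.323, -0.   ,  1.571]), 'qvel': array([ 0.001,  0.001, -0.   , -0.   , -0.001, -0.001]), 'joint_efforts': array([-2.0000e-03, -6.8615e+01,  4.8713e+01,  1.7000e-02, -0.0000e+00,
       -0.0000e+00]), 'ee_pos': array([142.791, 478.833, 230.801]), 'ee_rot': array([ 0.144,  0.99 , -0.001, -0.   ]), 'wrist_force': array([ 0.563, -0.027,  0.527]), 'ft_torque': array([ 0.   , -0.01 ,  0.051]), 'gripper_force': np.float64(0.0), 'grip_width': np.float64(85.35)}
scene [[364.8, 0.0, 255.3], [0.0, 364.8, 196.0], [0.0, 0.0, 1.0]] [[-0.371, 0.929, -0.002], [0.49, 0.194, -0.85], [-0.789, -0.316, -0.527]] [192.5, -124.8, 1622.9]
side [[470.2, 0.0, 254.3], [0.0, 470.2, 196.5], [0.0, 0.0, 1.0]] [[-0.709, -0.705, 0.015], [-0.447, 0.432, -0.783], [0.545, -0.562, -0.622]] [348.6, 335.3, 1564.9]
wrist [[313.5, 0.0, 254.0], [0.0, 313.5, 196.8], [0.0, 0.0, 1.0]] [[0.287, 0.958, -0.0], [0.911, -0.273, 0.309], [0.296, -0.089, -0.951]] [-499.9, -39.5, 380.6]
```

View pics/scene0.png

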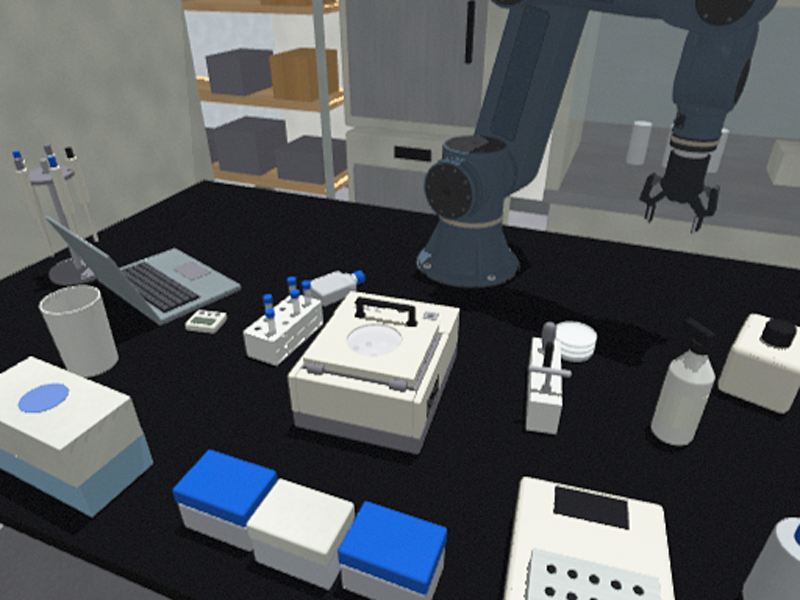

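View pics/side0.png

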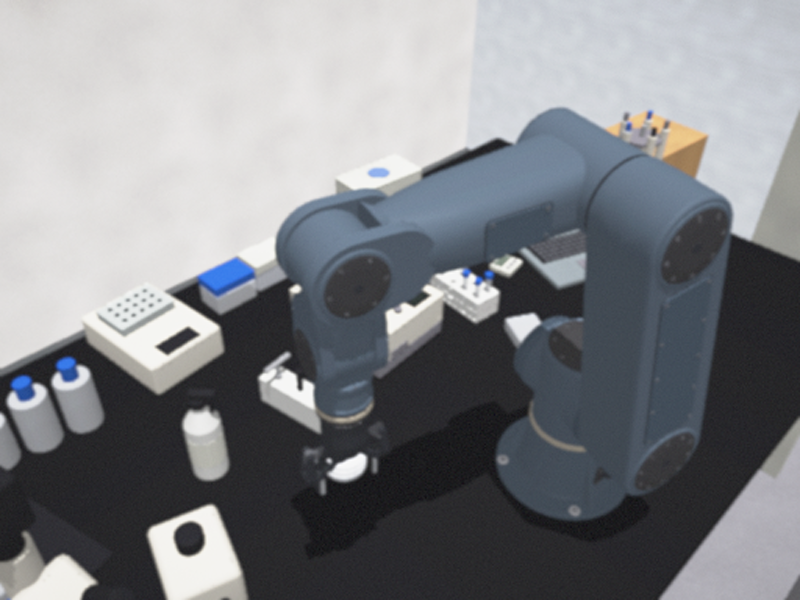

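The scene view shows the centrifuge at about (375,370), with its hinge towards this camera and its handle at (385,308). The tool block is on the robot's left at (545,385). In the side view the arm hides much of the centrifuge. Next I enlarge the scene crop and look at the wrist view.

```bash
python3 - <<'E'
import cv2,pickle
d=pickle.load(open("c0.pkl","rb"))
im=d["scene"]["img"][175:295,180:380,::-1]
cv2.imwrite("pics/scrop.png",cv2.resize(im,(800,480),interpolation=cv2.INTER_CUBIC))
cv2.imwrite("pics/wrist0.png",cv2.resize(d["wrist"]["img"][:,:,::-1],(800,600),interpolation=cv2.INTER_CUBIC))
E
```

```text
(no output)
```

View pics/scrop.png

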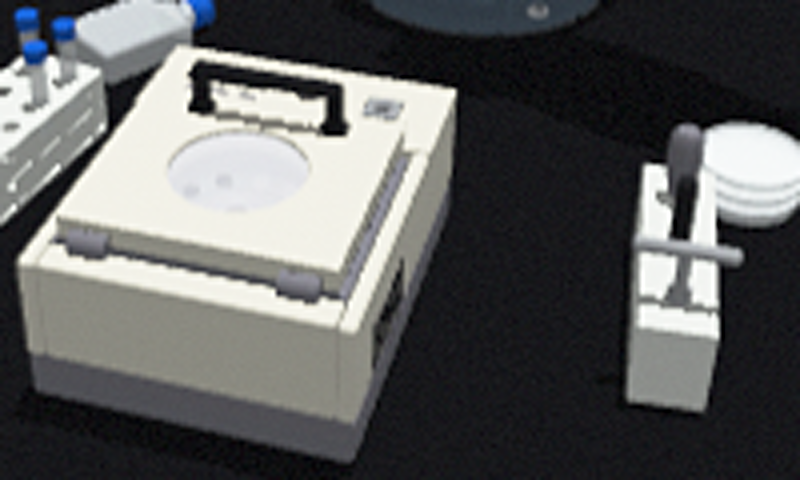

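View pics/wrist0.png

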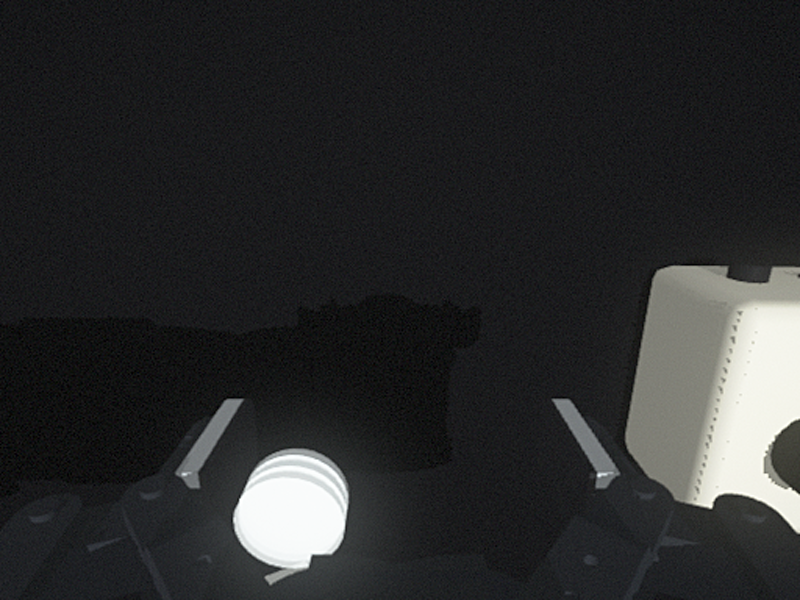

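The crop shows these features:
- **Centrifuge top corners:** (340,330), (20,263), (457,90) and (180,45).
- **Release plate:** about (383,107).
- **Handle:** from (192,70) to (340,88).
- **Block top:** far corners (630,325) and (718,335). The rotor key is in the far hole, the black pin in the middle one and the screwdriver in the near one.

The wrist view shows only the dishes and the spare bottle. I'll fit the poses now.

```bash
cat >h.py <<'E'
import numpy as np
from scipy.optimize import least_squares
from scipy.spatial.transform import Rotation as Ro
def proj(c,X):
    p=np.asarray(X)@c["R"].T+c["t"]; p=p@c["mtx"].T; return p[:,:2]/p[:,2:]
def W(p,X):
    c,s=np.cos(p[2]),np.sin(p[2]); X=np.asarray(X,float)
    return X@np.array([[c,s,0],[-s,c,0],[0,0,1]])+[p[0],p[1],0]
def pix(uv,k,o): return (np.asarray(uv,float)+.5)/k-.5+np.asarray(o)
def ray(c,uv,z):
    d=c["R"].T@np.linalg.inv(c["mtx"])@[*uv,1]; o=-c["R"].T@c["t"]; return o+d*(z-o[2])/d[2]
E
python3 - <<'E'
from h import *;import pickle
c=pickle.load(open("c0.pkl","rb"))["scene"];o=(180,175)
C=[(150,120,130,340,330),(150,-120,130,20,263),(-150,120,130,457,90),(-150,-120,130,180,45),(150,120,0,352,462),(150,-120,0,38,390),(-105,70,131.5,383,107)]
B=[(100,27.5,70,718,335),(100,-27.5,70,630,325),(100,27.5,0,707,410),(100,-27.5,0,628,402),(-100,-27.5,70,640,163),(65,37,114,740,257),(65,-37,114,640,243),(-65,0,130,688,128)]
for n,D,x0 in(("cent",C,(500,0,0)),("block",B,(500,250,0))):
    D=np.array(D,float);f=lambda p:(proj(c,W(p,D[:,:3]))-pix(D[:,3:],4,o)).ravel()
    r=least_squares(f,x0,loss="soft_l1");print(n,r.x.round(3),(r.fun*4).round(1))
    if n=="cent":
        print("hole",W(r.x,[(-105,70,131.5)]).round(1))
        for uv in((192,70),(340,88)): print("handle end",ray(c,pix(uv,4,o),186+5).round(1))
    else: print("pin",W(r.x,[(0,0,99)]).round(1),"key",W(r.x,[(65,0,99)]).round(1))
E
```

```text
cent [602.15   -4.665  -6.214] [14.9 -3.8 -5.  -8.5  1.5 -1.4  0.3 -2.  -0.4  9.5 -4.1  5.8  0.7 -1.4]
hole [[492.6  58.  131.5]]
handle end [587.2 -60.8 191. ]
handle end [570.5  49.7 191. ]
block [501.278 295.924  25.309] [ 1.6  0.8  8.5  0.1 -2.  -0.  -1.1 -3.   1.2  1.3  1.3 -0.7 -7.2  0.1
 -1.3  1.8]
pin [[501.3 295.9  99. ]] key [[565.3 307.3  99. ]]
```

```bash
python3 -m pendant '[[[0,0,-0.02],[0,0,-0.116],-1],[[0,0,-0.02],[0,0,-0.116],-1],[[0,0,-0.02],[0,0,-0.116],-1],[[0,0,-0.02],[0,0,-0.116],-1],[[-0.03,-0.024,0],[0,0,0],-1],[[-0.03,-0.024,0],[0,0,0],-1],[[-0.03,-0.024,0],[0,0,0],-1],[[-0.03,-0.024,0],[0,0,0],-1]]' 30
python3 -m pendant '[[[-0.03,-0.024,0],[0,0,0],-1],[[-0.03,-0.024,0],[0,0,0],-1],[[-0.03,-0.024,0],[0,0,0],-1],[[-0.03,-0.024,0],[0,0,0],-1],[[-0.03,-0.024,0],[0,0,0],-1],[[-0.015,-0.024,0],[0,0,0],-1],[[0,0,0],[0,0,0],-1],[[0,0,0],[0,0,0],-1]]'
python3 - <<'E'
from plant import capture
import cv2,pickle
c=capture("wrist");pickle.dump(c,open("c1.pkl","wb"))
cv2.imwrite("pics/wrist1.png",cv2.resize(c["img"][:,:,::-1],(800,600),interpolation=cv2.INTER_CUBIC))
E
```

```text
time_s: 0.82
ee_pos: [278.8, 404.4, 311.3]
ee_rot: [-0.087, 0.996, -0.0, -0.0]
wrist_force: [-0.4, -0.4, 0.3]
grip_width: 85.1
gripper_force: 0.0
time_s: 1.48
ee_pos: [466.0, 291.1, 310.8]
ee_rot: [-0.086, 0.996, -0.0, -0.0]
wrist_force: [0.7, -0.0, -0.9]
grip_width: 85.5
gripper_force: 0.0
```

View pics/wrist1.png

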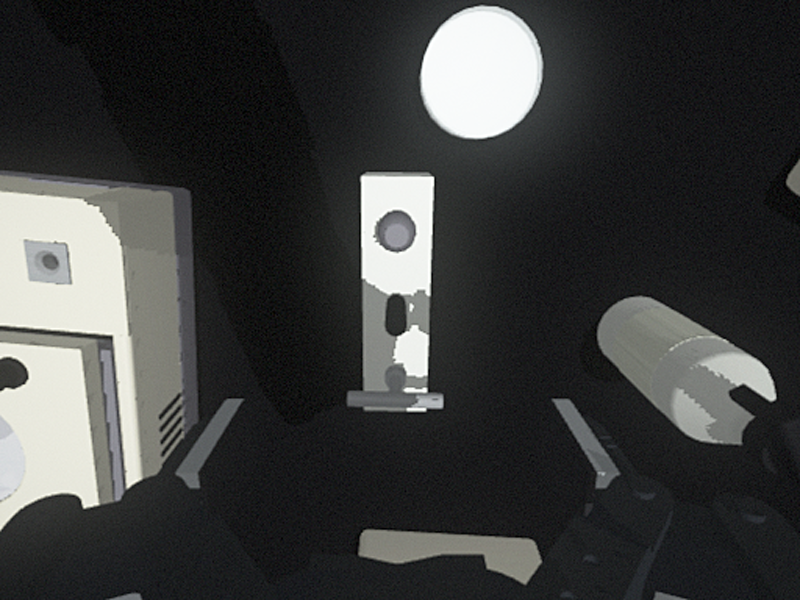

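The wrist view shows the release hole at (49,262), the pin standing in the middle hole with its top near (396,325) and its base near (396,302), the screwdriver in the near hole and the key in the far hole.

```bash
python3 - <<'E'
from h import *;import pickle
c=pickle.load(open("c1.pkl","rb"));k=1.5625
P=lambda u,v,z:ray(c,pix((u,v),k,(0,0)),z).round(1)
print("hole",P(49,262,131.5));print("pin top",P(396,325,128),"base",P(396,302,70))
print("key",P(348,399,114),P(442,401,114),"sd",P(396,236,130))
for u,v in((362,174),(433,174),(363,410),(429,410)):print("blk",P(u,v,70))
for a,b in(((120,320),(113,232)),):print("deck edge",P(*a,130),P(*b,130))
print("plate",P(25,240,131.5),P(67,242,131.5),P(70,283,131.5),P(28,283,131.5))
print("lid front edge z~150",P(0,340,150),P(85,346,150),"lid side",P(104,500,150))
E
```

```text
hole [498.7  59.7 131.5]
pin top [504.9 297.3 128. ] base [505.9 297.4  70. ]
key [576.5 271.7 114. ] [565.8 344.  114. ] sd [442.2 286.6 130. ]
blk [410.2 254.8  70. ]
blk [401.1 307.8  70. ]
blk [609.4 285.5  70. ]
blk [599.5 343.   70. ]
deck edge [533.3 105.8 130. ] [471.4 101.4 130. ]
plate [486.2  44.7 131.5] [482.9  72.1 131.5] [511.3  73.1 131.5] [516.1  44.9 131.5]
lid front edge z~150 [552.2  37.6 150. ] [547.   93.3 150. ] lid side [671.1 104.3 150. ]
```

```bash
python3 -m pendant '[[[-0.02,-0.0005,0.01],[0,0,0.006],-1],[[-0.02,0,0.03],[0,0,0.006],-1],[[0,0,0.035],[0,0,0],-1],[[0,0,0.035],[0,0,0],-1],[[0,0,0.035],[0,0,0],-1],[[0,0,0.035],[0,0,0],-1],[[0,0,0.03],[0,0,0],-1],[[0,0,0.016],[0,0,0],-1]]'
python3 -m pendant '[[[0,0,0],[0,0,0],-1],[[0,0,0],[0,0,0],0.6],[[0,0,0],[0,0,0],1],[[0,0,0],[0,0,0],1],[[0,0,0],[0,0,0],1],[[0,0,0],[0,0,0],1],[[0,0,0],[0,0,0],1],[[0,0,0],[0,0,0],1]]' 50
python3 -m pendant '[[[0,0,0],[0,0,0],1],[[0,0,0],[0,0,0],1],[[0,0,0],[0,0,0],1],[[0,0,0],[0,0,0],1]]' 50
```

```text
time_s: 2.2
ee_pos: [502.0, 298.6, 81.8]
ee_rot: [-0.082, 0.997, -0.001, -0.002]
wrist_force: [-1.0, -0.3, -0.0]
grip_width: 85.3
gripper_force: 0.0
time_s: 2.87
ee_pos: [505.0, 298.6, 85.9]
ee_rot: [-0.081, 0.997, 0.0, 0.0]
wrist_force: [-0.7, -0.0, 5.5]
grip_width: 14.8
gripper_force: 48.6
time_s: 3.2
ee_pos: [505.0, 298.6, 85.9]
ee_rot: [-0.081, 0.997, 0.0, 0.0]
wrist_force: [-0.0, -1.0, 6.2]
grip_width: 14.6
gripper_force: 48.6
```

```bash
python3 -m pendant '[[[0,0,-0.01],[0,0,0],1],[[0,0,-0.02],[0,0,0],1],[[0,0,-0.03],[0,0,0],1],[[0,0,-0.03],[0,0,0],1],[[0,0,-0.03],[0,0,0],1],[[0,0,-0.03],[0,0,0],1],[[0.006,-0.032,0],[0,0,0],1],[[0.006,-0.032,0],[0,0,0],1]]'
python3 -m pendant '[[[0.006,-0.032,0],[0,0,0],1],[[0.006,-0.032,0],[0,0,0],1],[[0.006,-0.032,0],[0,0,0],1],[[0.006,-0.032,0],[0,0,0],1],[[0.006,-0.032,0],[0,0,0],1],[[0.0025,-0.011,0],[0,0,0],1],[[0,0,0],[0,0,0],1],[[0,0,0],[0,0,0],1]]'
python3 - <<'E'
from plant import capture
from h import *
import cv2,pickle
d={n:capture(n) for n in("wrist","scene","side")};pickle.dump(d,open("c2.pkl","wb"))
c=d["wrist"]
u=proj(c,[(498.7,59.7,131.5),(498.7,59.7,160)]);print(u,proj(d["side"],[(498.7,59.7,150)]),proj(d["scene"],[(498.7,59.7,150)]))
x,y=256,120+int(u[0,1])*0
a=c["img"][100:300,150:400,::-1]
a=cv2.resize(a,(750,600),interpolation=cv2.INTER_CUBIC)
cv2.imwrite("pics/w2.png",a)
E
```

```text
time_s: 3.87
ee_pos: [504.0, 234.1, 237.7]
ee_rot: [-0.082, 0.997, 0.001, 0.002]
wrist_force: [-0.4, -1.7, -1.0]
grip_width: 14.7
gripper_force: 48.8
time_s: 4.53
ee_pos: [498.7, 59.3, 235.8]
ee_rot: [-0.08, 0.997, 0.0, 0.0]
wrist_force: [0.5, 0.5, -0.8]
grip_width: 14.9
gripper_force: 48.9
[[254.03455766 195.3434321 ]
 [254.08411946 207.0472032 ]] [[241.94811008 202.24058643]] [[275.60208438 197.10376474]]
```

View pics/w2.png

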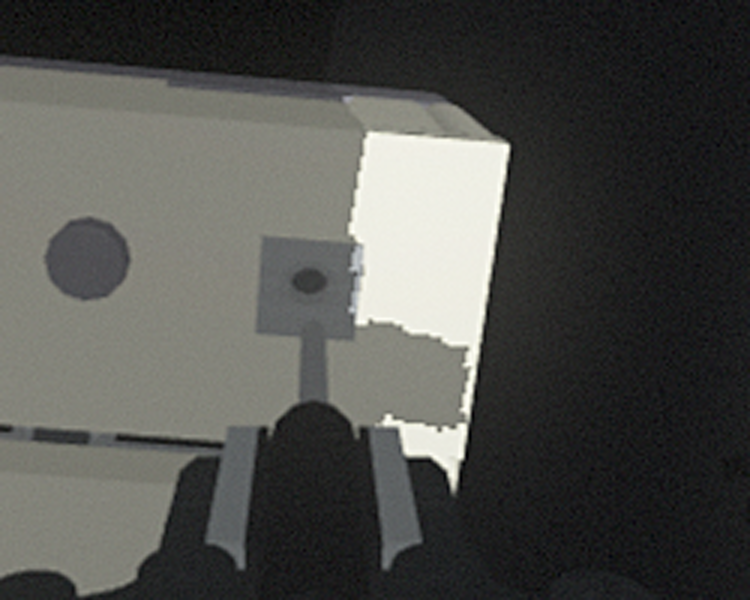

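The crop shows the rod tip at (314,322), just above the hole, which is at (309,281).

```bash
python3 - <<'E'
from h import *;import pickle
c=pickle.load(open("c2.pkl","rb"))["wrist"]
P=lambda u,v,z:ray(c,pix((u,v),3,(150,100)),z).round(1)
print("hole",P(309.5,281,131.5),"tip",P(314,323,159.9), "plate",P(262,236,131.5),P(362,243,131.5),P(353,339,131.5),P(256,331,131.5))
E
```

```text
hole [497.1  58.4 131.5] tip [498.9  59.9 159.9] plate [486.5  43.7 131.5] [484.2  70.8 131.5] [512.1  73.2 131.5] [514.   45.9 131.5]
```

```bash
python3 -m pendant '[[[0.0004,-0.0013,0.006],[0,0,0],1],[[0,0,0.008],[0,0,0],1],[[0,0,0.008],[0,0,0],1],[[0,0,0.006],[0,0,0],1],[[0,0,0.006],[0,0,0],1],[[0,0,0.006],[0,0,0],1],[[0,0,0.006],[0,0,0],1],[[0,0,0],[0,0,0],1]]'
```

```text
time_s: 5.35
ee_pos: [498.0, 58.0, 188.0]
ee_rot: [-0.081, 0.997, -0.0, -0.001]
wrist_force: [-0.4, 0.2, -0.3]
grip_width: 14.5
gripper_force: 48.9
```

```bash
python3 -m pendant '[[[0,0,0.004],[0,0,0],1],[[0,0,0.004],[0,0,0],1],[[0,0,0.003],[0,0,0],1],[[0,0,0.003],[0,0,0],1],[[0,0,0.003],[0,0,0],1],[[0,0,0.0015],[0,0,0],1],[[0,0,0],[0,0,0],1],[[0,0,0],[0,0,0],1]]'
python3 - <<'E'
from plant import capture
from h import *
import cv2,pickle
d={n:capture(n) for n in("scene","wrist")};pickle.dump(d,open("c3.pkl","wb"))
a=cv2.resize(d["scene"]["img"][175:295,180:300,::-1],(600,600),interpolation=cv2.INTER_CUBIC)
cv2.imwrite("pics/s3.png",a)
E
```

```text
time_s: 6.02
ee_pos: [498.4, 58.0, 170.9]
ee_rot: [-0.081, 0.997, 0.0, -0.0]
wrist_force: [-2.7, 0.3, 3.9]
grip_width: 15.0
gripper_force: 49.2
```

View pics/s3.png

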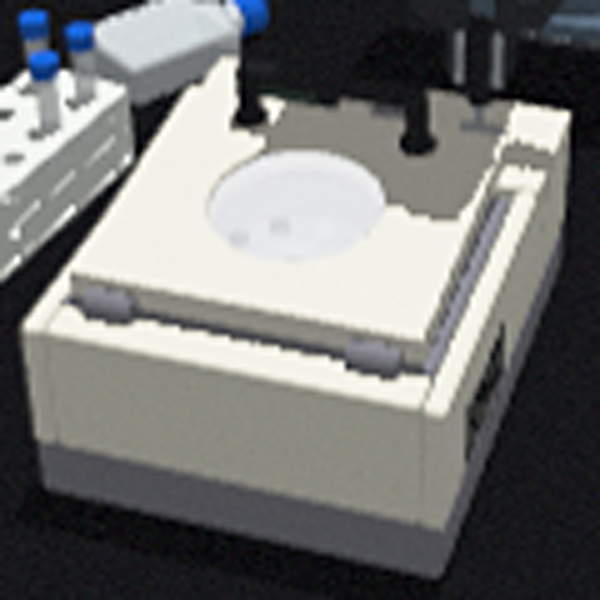

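The left post base is at (420,145), about 17 px (roughly 14 mm) above its earlier position, so the lid has popped up. Now I take the pin back by the exact reverse of the path in.

```bash
python3 -m pendant '[[[0,0,-0.01],[0,0,0],1],[[0,0,-0.0145],[0,0,0],1],[[0,0,-0.02],[0,0,0],1],[[0,0,-0.02],[0,0,0],1],[[-0.006,0.032,0],[0,0,0],1],[[-0.006,0.032,0],[0,0,0],1],[[-0.006,0.032,0],[0,0,0],1],[[-0.006,0.032,0],[0,0,0],1]]'
python3 -m pendant '[[[-0.006,0.032,0],[0,0,0],1],[[-0.006,0.032,0],[0,0,0],1],[[-0.006,0.032,0],[0,0,0],1],[[-0.0029,0.0123,0],[0,0,0],1],[[0,0,0.03],[0,0,0],1],[[0,0,0.03],[0,0,0],1],[[0,0,0.013],[0,0,0],1],[[0,0,0],[0,0,0],1]]'
python3 - <<'E'
from plant import capture
from h import *
import cv2,pickle
d={n:capture(n) for n in("scene","wrist")};s=d["scene"];pickle.dump(d,open("c4.pkl","wb"))
a=cv2.resize(d["wrist"]["img"][100:300,150:400,::-1],(750,600),interpolation=cv2.INTER_CUBIC)
cv2.imwrite("pics/w4.png",a)
c=pickle.load(open("c3.pkl","rb"))["scene"]
for uv in((108,303),(373,355)):print("hinge",ray(c,pix(uv,5,(180,175)),138).round(1))
E
```

```text
time_s: 6.78
ee_pos: [501.6, 189.6, 236.2]
ee_rot: [-0.081, 0.997, 0.0, 0.001]
wrist_force: [0.6, 0.1, -0.1]
grip_width: 15.1
gripper_force: 49.1
time_s: 7.45
ee_pos: [503.3, 297.5, 159.6]
ee_rot: [-0.081, 0.997, -0.001, -0.002]
wrist_force: [-1.3, -0.9, -1.1]
grip_width: 14.4
gripper_force: 49.1
hinge [739.2 -70.  138. ]
hinge [726.9  79.9 138. ]
```

View pics/w4.png

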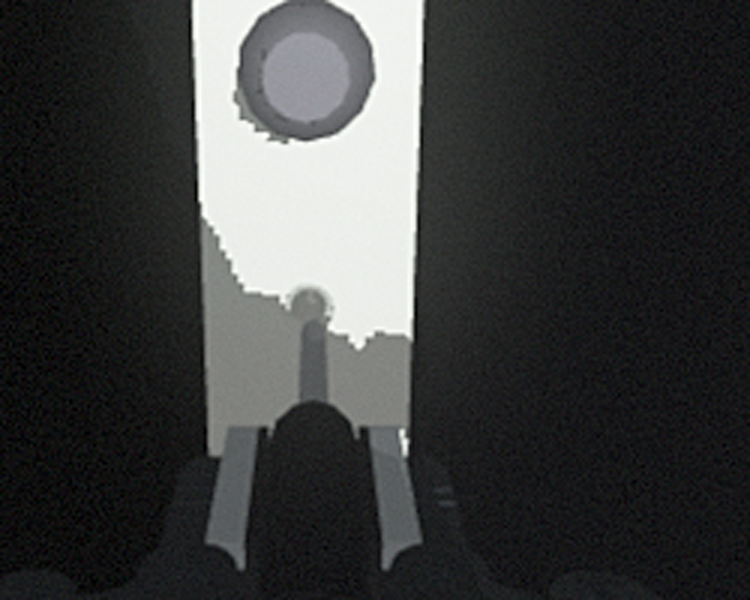

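The crop shows the rod tip at (314,322) and the block's middle hole at (310,304). I'll compare the two.

```bash
python3 - <<'E'
from h import *;import pickle
from plant import robot
s=robot.sense();print(s["ee_pos"].round(1))
c=pickle.load(open("c4.pkl","rb"))["wrist"]
P=lambda u,v,z:ray(c,pix((u,v),3,(150,100)),z).round(1)
print("hole",P(310,304,70),"tip",P(314,323,s["ee_pos"][2]-75.9))
E
```

```text
[504.8 298.3 163.2]
hole [504.7 297.4  70. ] tip [503.7 298.3  87.3]
```

```bash
python3 -m pendant '[[[-0.0003,-0.0008,0],[0,0,0],1],[[0,0,0.008],[0,0,0],1],[[0,0,0.008],[0,0,0],1],[[0,0,0.008],[0,0,0],1],[[0,0,0.008],[0,0,0],1],[[0,0,0.008],[0,0,0],1],[[0,0,0.008],[0,0,0],1],[[0,0,0],[0,0,0],1]]'
python3 -m pendant '[[[0,0,0.008],[0,0,0],1],[[0,0,0.008],[0,0,0],1],[[0,0,0.008],[0,0,0],1],[[0,0,0.004],[0,0,0],1],[[0,0,0],[0,0,0],1],[[0,0,0],[0,0,0],1]]'
```

```text
time_s: 8.22
ee_pos: [504.2, 297.3, 112.3]
ee_rot: [-0.081, 0.997, -0.001, -0.001]
wrist_force: [0.1, -0.6, -0.8]
grip_width: 14.9
gripper_force: 49.1
time_s: 8.72
ee_pos: [505.1, 297.7, 86.1]
ee_rot: [-0.081, 0.997, -0.0, -0.0]
wrist_force: [0.4, 0.2, -1.2]
grip_width: 14.2
gripper_force: 49.0
```

```bash
python3 -m pendant '[[[0,0,0],[0,0,0],-1],[[0,0,0],[0,0,0],-1],[[0,0,0],[0,0,0],-1],[[0,0,0],[0,0,0],-1],[[0,0,0],[0,0,0],-1],[[0,0,0],[0,0,0],-1],[[0,0,0],[0,0,0],-1],[[0,0,-0.01],[0,0,0],-1]]'
python3 -m pendant '[[[0,0,-0.02],[0,0,0],-1],[[0,0,-0.03],[0,0,0],-1],[[0,0,-0.03],[0,0,0],-1],[[0,0,-0.035],[0,0,0],-1],[[0,0,-0.035],[0,0,0],-1],[[0,0,-0.035],[0,0,0],-1],[[0,0,-0.03],[0,0,0],-1],[[0,0,0],[0,0,0],-1]]'
python3 - <<'E'
from plant import capture,robot
from h import *
import cv2,pickle
s=robot.sense();print(s["q"].round(2),s["ee_pos"].round(1))
c=capture("wrist");pickle.dump(c,open("c5.pkl","wb"))
print(proj(c,[(505.5,297.3,128),(505.5,297.3,70)]).round(1))
cv2.imwrite("pics/w5.png",cv2.resize(c["img"][:,:,::-1],(512,384)))
E
```

```text
time_s: 9.38
ee_pos: [504.2, 297.2, 95.0]
ee_rot: [-0.081, 0.997, -0.001, -0.001]
wrist_force: [-0.6, -0.8, -0.6]
grip_width: 85.5
gripper_force: 0.0
time_s: 10.05
ee_pos: [506.1, 298.4, 318.2]
ee_rot: [-0.081, 0.997, 0.002, 0.004]
wrist_force: [0.4, -0.5, -0.0]
grip_width: 85.2
gripper_force: 0.0
[0.53 0.41 0.46 1.61 0.   0.37] [506.1 298.4 318.2]
[[252.2 169.3]
 [252.3 158.6]]
```

View pics/w5.png

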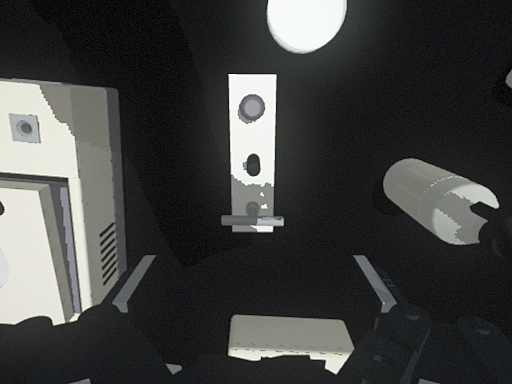

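The wrist view shows the pin upright in the middle hole, with its top at about (253,168), and everything else unmoved. Next I turn the gripper and go over the lid handle.

```bash
python3 -m pendant '[[[0,0,0],[0,0,0.118],-1],[[0,0,0],[0,0,0.118],-1],[[0,0,0],[0,0,0.118],-1],[[0,0,0],[0,0,0.118],-1],[[0,0,0],[0,0,0.118],-1],[[0,0,0],[0,0,0.118],-1],[[0,0,0],[0,0,0.118],-1],[[0,0,0],[0,0,0.118],-1]]'
python3 -m pendant '[[[0,0,0],[0,0,0.118],-1],[[0,0,0],[0,0,0.118],-1],[[0,0,0],[0,0,0.118],-1],[[0,0,0],[0,0,0.118],-1],[[0,0,0],[0,0,0.118],-1],[[0,0,0],[0,0,0.118],-1],[[-0.03,0.0055,0],[0,0,0],-1],[[-0.035,0.006,0],[0,0,0],-1]]'
python3 -m pendant '[[[-0.035,0.006,0],[0,0,0],-1],[[-0.035,0.006,0],[0,0,0],-1],[[-0.035,0.006,0],[0,0,0],-1],[[-0.035,0.006,0],[0,0,0],-1],[[-0.035,0.006,0],[0,0,0],-1],[[-0.035,0.006,0],[0,0,0],-1],[[-0.036,0.005,0],[0,0,0],-1],[[0,0,0],[0,0,0],-1]]'
python3 - <<'E'
from plant import capture,robot
from h import *
import cv2,pickle
s=robot.sense();print(s["q"].round(2),s["ee_pos"].round(1))
d={n:capture(n) for n in("wrist","scene")};pickle.dump(d,open("c6.pkl","wb"));c=d["wrist"]
print(proj(c,[(587,45,199),(583.5,-7.3,199),(579,-59,199)]).round(1))
cv2.imwrite("pics/w6.png",cv2.resize(c["img"][:,:,::-1],(800,600),interpolation=cv2.INTER_CUBIC))
E
```

```text
time_s: 10.77
ee_pos: [504.7, 297.5, 310.9]
ee_rot: [0.384, 0.923, -0.0, -0.0]
wrist_force: [0.9, -0.2, 0.2]
grip_width: 85.5
gripper_force: 0.0
time_s: 11.43
ee_pos: [521.1, 234.5, 310.5]
ee_rot: [0.677, 0.736, -0.001, -0.0]
wrist_force: [0.5, 0.0, 0.7]
grip_width: 85.1
gripper_force: 0.0
time_s: 12.1
ee_pos: [582.9, -13.4, 310.5]
ee_rot: [0.68, 0.734, -0.001, 0.0]
wrist_force: [-0.4, 0.2, -0.7]
grip_width: 85.4
gripper_force: 0.0
[-0.02  0.41  0.43  1.6  -0.    1.47] [582.9 -13.4 310.5]
[[265.1 123.6]
 [255.6 186.4]
 [246.2 241.4]]
```

View pics/w6.png

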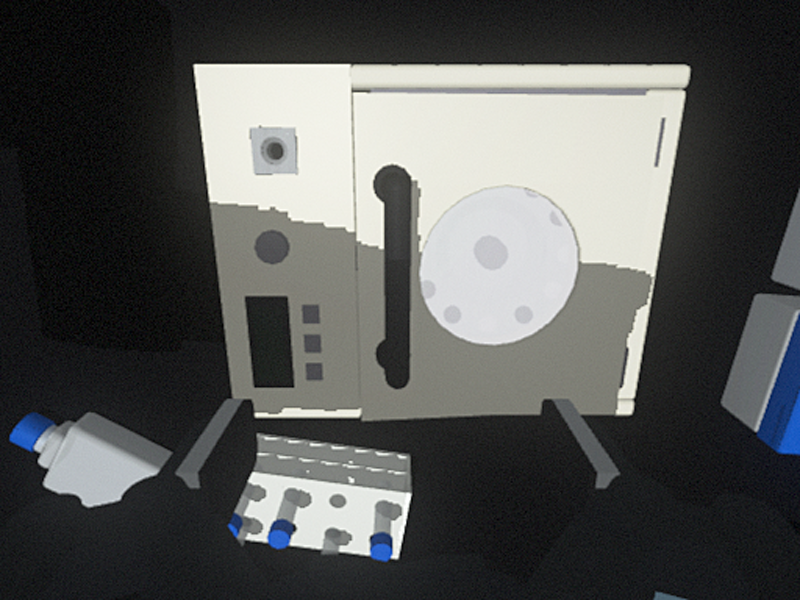

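The wrist view shows the bow handle vertical from (398,172) to (397,388). That puts it centred under the gripper line (column 254 native) and parallel to the pads, with its middle about 12 mm further towards +y than the TCP.

```bash
python3 -m pendant '[[[0.006,0,0.01],[0,0,0],-1],[[0.006,0,0.02],[0,0,0],-1],[[0,0,0.025],[0,0,0],-1],[[0,0,0.025],[0,0,0],-1],[[0,0,0.025],[0,0,0],-1],[[0,0,0.015],[0,0,0],-1],[[0,0,0.01],[0,0,0],-1],[[0,0,0],[0,0,0],-1]]' 60
python3 -m pendant '[[[0,0,0],[0,0,0],0],[[0,0,0],[0,0,0],0.5],[[0,0,0],[0,0,0],1],[[0,0,0],[0,0,0],1],[[0,0,0],[0,0,0],1],[[0,0,0],[0,0,0],1],[[0,0,0],[0,0,0],1],[[0,0,0],[0,0,0],1]]' 60
```

```text
time_s: 12.87
ee_pos: [580.3, 4.9, 179.5]
ee_rot: [0.677, 0.736, -0.001, -0.001]
wrist_force: [-0.5, 0.4, -0.2]
grip_width: 85.5
gripper_force: 0.0
time_s: 13.53
ee_pos: [581.2, 3.9, 181.6]
ee_rot: [0.678, 0.735, -0.0, -0.0]
wrist_force: [-4.5, -1.3, 5.4]
grip_width: 12.1
gripper_force: 58.4
```

```bash
python3 -m pendant '[[[0,0.0034,-0.0073],[0,0,0],1],[[0,0.0037,-0.0071],[0,0,0],1],[[0,0.0041,-0.0069],[0,0,0],1],[[0,0.0044,-0.0067],[0,0,0],1],[[0,0,0],[0,0,0],1]]' 45
```

```text
time_s: 13.95
ee_pos: [596.5, 5.0, 210.1]
ee_rot: [0.678, 0.735, -0.001, -0.001]
wrist_force: [-14.6, -1.1, 6.2]
grip_width: 12.1
gripper_force: 56.9
```

```bash
python3 -m pendant '[[[0,-0.001,-0.001],[0,0,0],1],[[0,-0.001,0],[0,0,0],1],[[0,0,0],[0,0,0],1]]' 45
```

```text
time_s: 14.2
ee_pos: [596.1, 5.0, 209.9]
ee_rot: [0.678, 0.735, 0.001, 0.001]
wrist_force: [9.3, 0.8, -10.7]
grip_width: 12.0
gripper_force: 55.1
```

```bash
python3 -m pendant '[[[0,0.0054,-0.006],[0,0,0],1],[[0,0.0051,-0.0062],[0,0,0],1],[[0,0.0053,-0.006],[0,0,0],1],[[0,0.0056,-0.0057],[0,0,0],1],[[0,0,0],[0,0,0],1]]' 45
```

```text
time_s: 14.62
ee_pos: [616.3, 6.6, 234.9]
ee_rot: [0.678, 0.735, -0.0, -0.0]
wrist_force: [-11.1, -1.4, 6.7]
grip_width: 12.0
gripper_force: 55.4
```

```bash
python3 -m pendant '[[[0,0.0053,-0.0058],[0,0,0],1],[[0,0.0058,-0.0053],[0,0,0],1],[[0,0.0062,-0.0049],[0,0,0],1],[[0,0.0065,-0.0046],[0,0,0],1],[[0,0,0],[0,0,0],1]]' 45
```

```text
time_s: 15.03
ee_pos: [640.2, 8.4, 255.5]
ee_rot: [0.678, 0.735, -0.0, -0.0]
wrist_force: [-12.7, -3.0, 8.7]
grip_width: 12.1
gripper_force: 54.2
```

```bash
python3 -m pendant '[[[0,0.0065,-0.0048],[0,0,0],1],[[0,0.0068,-0.0042],[0,0,0],1],[[0,0.007,-0.0039],[0,0,0],1],[[0,0.0065,-0.003],[0,0,0],1],[[0,0,0],[0,0,0],1],[[0,0,0],[0,0,0],1]]' 45
python3 - <<'E'
from plant import capture,robot
from h import *
import cv2,pickle
d={n:capture(n) for n in("scene","side")};pickle.dump(d,open("c7.pkl","wb"))
a=cv2.resize(d["scene"]["img"][145:295,180:380,::-1],(800,600),interpolation=cv2.INTER_CUBIC)
cv2.imwrite("pics/s7.png",a)
E
```

```text
time_s: 15.53
ee_pos: [666.8, 10.5, 271.3]
ee_rot: [0.678, 0.735, -0.0, 0.0]
wrist_force: [-6.0, -3.2, 7.1]
grip_width: 11.7
gripper_force: 52.2
```

View pics/s7.png

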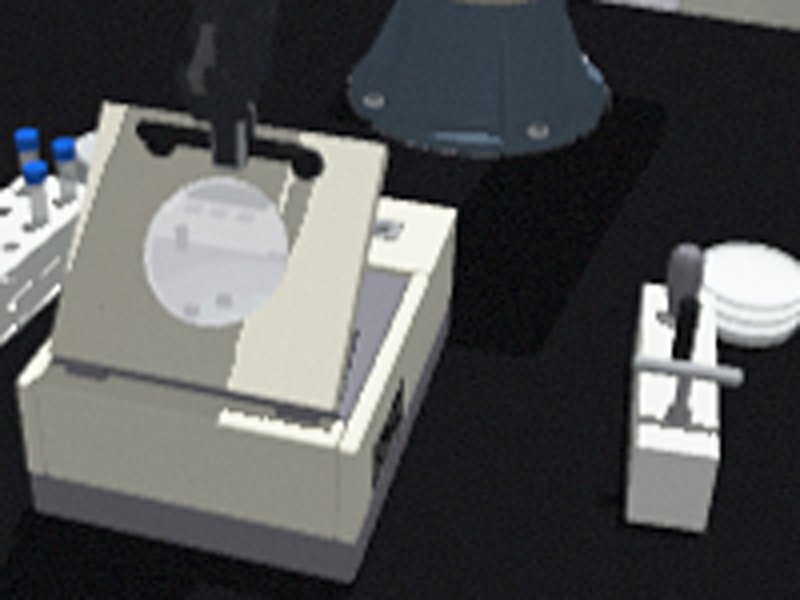

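The view shows the lid raised, with the fingers on the bow bar whose ends are at (145,137) and (312,163). The pin, key and screwdriver still stand in the block. I'll check the angle from the bar's ends and check that the force is steady.

```bash
python3 -m pendant '[[[0,0,0],[0,0,0],1],[[0,0,0],[0,0,0],1],[[0,0,0],[0,0,0],1],[[0,0,0],[0,0,0],1]]' 60
python3 - <<'E'
from h import *;import pickle
c=pickle.load(open("c7.pkl","rb"))["scene"]
o=np.array([609.3,-2.7]);y=.082
for a in(43,50,57):
    t=np.radians(a+18.5);P=[]
    for s in(-52,52):
        hx=733-o[0]
        P.append((hx-163.5*np.cos(t),s,134+163.5*np.sin(t)))
    print(a,((proj(c,W((*o,y),P))-[180,145]+.5)*4-.5).round(0).tolist())
E
```

```text
time_s: 15.97
ee_pos: [666.5, 10.5, 271.2]
ee_rot: [0.678, 0.735, -0.0, 0.0]
wrist_force: [-5.7, -2.3, 5.9]
grip_width: 11.7
gripper_force: 58.5
43 [[154.0, 134.0], [303.0, 156.0]]
50 [[143.0, 135.0], [294.0, 158.0]]
57 [[131.0, 140.0], [285.0, 164.0]]
```

```bash
python3 -c "
from plant import order
print(order.job_done())"
```

```text
the job is handed in; nothing more can be done
None
```

I released the lid with the pin, stood the pin back upright in its hole in the block, and handed the job in with the gripper holding the lid still at about 50° open, an angle worked out from the gripper's travel; no verdict came back.

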